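# Draw the hot instrument basket forward with the hook

## Robot

A 7-joint arm with a two-finger parallel gripper is mounted at the origin on the work surface. World frame = base frame: x ahead of the robot, y to its left, z up, the work surface at z = 0. Lengths are in mm, angles in rad, forces in N, time in s.
With the tool pointing down it reaches from about 400 to 900 mm from the base axis. Payload 5.6 kg.
Tool frame: the origin (TCP) lies midway between the tips of the shut fingers; the grasp point (between the pads) lies 19 mm behind it; z points along the fingers, y is the line along which they close (so a half turn about z gives the same grasp; the last joint's range is limited). The gripper opens to 92 mm and grips with 3 to 60 N. Pads are 20 mm wide; open, the fingers measure 128 mm over their backs; the gripper's body (75 mm by 189 mm) begins 69 mm behind the grasp point.
Start: joints at [1.246, 0.468, -0.012, 1.603, 0.006, 1.071, -0.056], TCP at [180.713, -624.381, 214.592] pointing down, gripper open.
Joint ranges: [-2.53, 2.53], [-0.31, 2.02], [-1.57, 1.55], [0.28, 2.44], [-1.29, 4.43], [0.15, 1.84], [-2.92, 2.92]. Speed limits (rad/s): [2.57, 2.57, 3.14, 3.14, 3.14, 3.14, 3.14].

## Interface

Orientations are given as a rotation vector (axis times angle).
In Python, from cell import robot, grip, kin, viewer gives the robot as it stands. Calls block until the motion is done:
- robot.movep(position, orientation): joint-space move of the TCP to a pose.
- robot.servo_line(position, feed=150, rotation=None): straight line of the TCP; rotation=None keeps the orientation; feed is the mean speed in mm/s.
- robot.goto_joints(angles): joint-space move.
- grip(opening, newtons=None): opening from 0.0 (shut) to 1.0 (fully open); newtons is the grip in N (None keeps the last); returns when the fingers have stopped.
- robot.hold(seconds).
- kin.ik(position, orientation): joint angles nearest the present ones, or None.
- robot.observe(): the state.
- viewer.read_camera(name): name is "scene" or "top" or "wrist"; returns the picture (400x640x3 uint8, red, green, blue); there is no depth.
- viewer.camera_info(name): a dict with "camera_matrix" (3x3 intrinsics, pixels), "R" (3x3) and "t" (3): a world point X has camera coordinates R X + t. Camera axes: x right, y down, z forward; pixel columns grow to the right and rows downward; lengths in mm; the calibration is good to about 2 mm. The wrist camera is an equidistant fisheye: a pixel r from the principal point sees the ray r / f radians off the axis. A picture is of the moment at which its call begins: read the wrist's pose just before it. camera_info takes no time and is no camera call; for the wrist camera it gives the pose at the moment of the call.
A pose or a line that the arm cannot do raises robot.IKError and nothing moves.
- robot.job_done(): hands the job in; it is judged then, once.
Trained networks look in the newest picture that a camera, given by its name, has taken for a name from the list of things; names that differ only in an ending like _2 or _b are one class to them, and where a whole thing is asked for, a point or a joint stands for the part that bears it (a point fixed in the world has none). Each returns a list of dicts, best first, with "confidence" (0 to 1); they miss things now and then, are a little off and sometimes report something else, mostly with a low value. They report only what shows in the picture. A call takes as long as a camera call. They do not tell look-alikes from the thing itself.
- viewer.silhouettes(name, camera): "mask" (400x640 bool, what is visible of it).
- viewer.pinpoint(name, camera): "at" ([x, y, z] in mm, in the coordinates of the camera as it stood for that picture, good to about 4 mm: a listed point, or the origin of a listed thing).
The state is a dict: "t": time; "joints": joint angles; "joint_velocities": joint speeds; "joint_torque": joint torques, N m; "tcp_pos": TCP position; "tcp_rot": TCP orientation; "contact_force": force on the tool from outside, world axes, zero at the start; "wrist_torque": the same for the moment, N m; "grip_width": opening from 0.0 (shut) to 1.0 (fully open); "grip_force": force on a finger pad.
Only numpy, scipy, OpenCV 4.12 (cv2) and the standard library are available. Lean on these libraries where they do the work, as an engineer would, in place of code of your own. Each camera call takes 0.05 s, during which the arm holds its last target. There are 200 camera calls.

## Task

The steel instrument basket in the cooling dock has just come out of the steriliser and is too hot for the gripper to touch. Take the orange-handled hook from its white rest, catch the basket behind its near rim and drag it along the dock, without lifting it, until it presses lightly but definitely on the red sprung pad of the stop; be gentle, the pad must not be driven to the end of its travel. Then unhook, leave the basket resting against the pad, lay the hook back in its rest as you found it, and leave everything else where it stands.

Things in the scene. Friction and masses are not known exactly. Their poses are not given: they have to be found in the camera images.
- dock: Cooling dock, fixed to the bench, placed and turned differently each time: steel plate 340 (x) x 190 (y) x 6 mm, two guide rails along x, 24 mm high above the bench, 166 mm apart inside, and a far end wall 30 mm high. Origin: centre of its underside, at bench height; x axis along the dock, away from the robot. The stop stands on its centre line at the near end.
- stop_zone (a point): Middle of the zone of the stop, on the dock's centre line, 22 mm up. Stop: black block with, on its far side, a red pad 50 mm wide, 11 to 33 mm above the bench. It is clamped at a new place each time, NOT measured: the pad's far face is anywhere within 20 mm of this point along x; feel for it or look. Sprung: gives 1 mm per 2 N, travel ends at 9 mm. Press it with 5 to 14 N; over 16 N harms it.
- basket: Open steel basket, hot: 120 (x) x 160 (y) x 45 mm high, walls and floor 3 mm, about 0.5 kg (varies; dragging takes about 1 to 4 N, fading at a standstill). Slides on the dock's plate (6 mm up) between the rails, 3 mm play each side. Origin: centre of its underside; x axis along the dock, away from the robot. Starts 60 to 115 mm short of the pad. The robot must not touch it.
- basket_front (a point): Middle of the outer face of the basket's near wall, 22.5 mm above its underside: the spot that meets the pad. The wall to hook is 3 mm thick (inner face at x = -57 mm in the basket's frame), its rim 45 mm above the basket's underside. Behind it 58 mm of free space, then a blue cassette (x = 1 to 51 mm, top 31 mm above the underside).
- hook_tool: The hook, about 0.18 kg. Origin: centre of its orange handle, 120 (x) x 22 x 22 mm; grip it firmly (40 to 60 N) from above, midway, across y (between the rest's saddles). x axis along the handle towards the hook: an 8 mm steel rod goes on to x = 115 mm; there a flat blade (x = 115 to 120 mm, 22 mm wide) goes down from z = +8 to -50 mm.
- hook_tip (a point): Middle of the blade's lower end, at (117.5, 0, -50) mm in the hook's frame.
- rest: White rest of the hook, fixed, left or right of the dock, turned differently each time. Base 150 (x) x 60 x 8 mm; two saddles 14 mm thick at x = +-45 mm, tops 50 mm up, cheeks to 65 mm, about 32 mm apart, flaring upward. Origin: centre of its underside. The hook lies with its handle's centre 61 mm above this origin, within 25 mm of it along x, its x axis along the rest's (blade beyond the +x end).
- jar: Bystander, loose: steel beaker, 70 mm across, 85 high; stands on whichever side the hook's rest does not. Origin: centre of its underside.
- spray: Bystander, loose: white bottle with blue cap, 60 mm across, 150 high. Origin: centre of its underside.
- tumbler: Bystander, loose: green plastic cup, 68 mm across, 80 high. Origin: centre of its underside.
- dish: Bystander, loose: shallow steel bowl, 120 mm across, 35 high. Origin: centre of its underside.
- wipes: Bystander, loose: white jar with yellow lid, 80 mm across, 120 high. Origin: centre of its underside.
- carton: Bystander, loose: small paper carton 50 x 90 x 60 mm. Origin: centre of its underside.
- mirror: Bystander, loose: small steel spoon-shaped hand instrument, 160 mm long, lying on the bench. Origin: middle of the handle's underside or thereabouts.
Not all that is in view belongs to the job. Of the things that look like the hook_tool, the smallest one is meant.

How it is judged:
By the outcome, as a careful person would: the job done as asked, in the order asked, and still so for the second after the job is handed in, with the robot touching nothing.
It also fails if it takes over 64 s, if anything falls off the work surface, if the arm or the gripper's body presses on something with over 40 N, if the wrist force passes 120 N, or if a joint passes its speed limit or range.

## Working session

There is one attempt and no reset: what is moved stays moved. The work goes in short steps, each a Python script; the robot and the scene stay as the last script left them, time stands still between calls to the robot, and variables do not carry over. Pictures are saved under pics/ and viewed, at most 11 in all, crops included, and the job is handed in when it is done.

```bash
mkdir -p pics; ls; cat > h.py <<'E'
import numpy as np, cv2
from cell import robot, grip, kin, viewer
from scipy.spatial.transform import Rotation as R
def w(cam,p):
    i=viewer.camera_info(cam); return np.array(i["R"]).T@(np.array(p)-np.array(i["t"]))
def save(cam,n):
    im=viewer.read_camera(cam); cv2.imwrite(f"pics/{n}.png",im[:,:,::-1]); return im
E
python3 - <<'E'
from h import *
np.set_printoptions(precision=1,suppress=True)
a=save("top","top1");b=save("scene","scene1")
cv2.imwrite("pics/both.png",np.vstack([a,b])[:,:,::-1][:800])
for cam in("top","scene"):
    print(cam,viewer.camera_info(cam))
    for n in("dock","stop_zone","basket","basket_front","hook_tool","hook_tip","rest","jar","spray","tumbler","dish","wipes","carton","mirror"):
        print(n,[(round(d["confidence"],2),w(cam,d["at"])) for d in viewer.pinpoint(n,cam)])
print(robot.observe())
E
```

```text
pics
top {'camera_matrix': array([[424.5,   0. , 322. ],
       [  0. , 424.5, 196.8],
       [  0. ,   0. ,   1. ]]), 'R': array([[ 0., -1.,  0.],
       [-1., -0., -0.],
       [ 0., -0., -1.]]), 't': array([   6.7,  497.3, 1367.6])}
dock [(0.98, array([660.9, -25.7,   2.7]))]
stop_zone [(0.91, array([609.2, -40.5,  22.4]))]
basket [(0.58, array([757.2, -14. ,   8.9]))]
basket_front [(0.82, array([693.4, -26.6,  28.5])), (0.62, array([661.6, -30.1,  -1. ])), (0.48, array([492.8, 317.8,  59.4])), (0.48, array([608.6, 317.7,   8.4]))]
hook_tool [(0.97, array([265.2, 348.3,  17.5])), (0.9, array([ 247.4, -149.2,   13.6])), (0.88, array([493.7, 318.3,  61.6])), (0.53, array([611.3, 319.1,  10.1]))]
hook_tip [(0.83, array([ 331.3, -309.7,   13.3])), (0.73, array([153.5, 491.5,  17. ])), (0.68, array([607.6, 318.5,   8.8]))]
rest [(0.67, array([489.2, 318.9,   5.5]))]
jar [(0.85, array([ 486.9, -338.4,   -2.9]))]
spray [(0.9, array([423.5, 575. ,   2.9]))]
tumbler [(0.8, array([587.5, 541.4,   1.3]))]
dish [(0.84, array([ 629.1, -477. ,   -0.9]))]
wipes [(0.67, array([ 698.9, -302.7,   -
[... 1081 characters left out ...]
 59. ])), (0.61, array([ 631.3, -472.1,   -1.6]))]
wipes [(0.81, array([ 702.1, -300.6,   -0.5])), (0.66, array([606.8, -36.6,  22.8])), (0.38, array([ 632.7, -471.5,   -3.8]))]
carton [(0.97, array([711.3, 283.9,  -0.9]))]
mirror [(0.97, array([ 431.3, -557. ,   -0.7]))]
{'t': 1.5, 'joints': array([ 1.2,  0.5, -0. ,  1.6,  0. ,  1.1, -0.1]), 'joint_velocities': array([-0.,  0., -0.,  0.,  0., -0.,  0.]), 'joint_torque': array([ -0. , -52. ,  -0. , -24.4,  -0.1,   0. ,   0. ]), 'tcp_pos': array([ 180.7, -624.4,  214.6]), 'tcp_rot': array([ 3.1,  0.4, -0. ]), 'contact_force': array([-0. , -0.4,  0.2]), 'wrist_torque': array([ 0., -0., -0.]), 'grip_force': 0.0, 'grip_width': 0.998542365229529}
```

View pics/top1.png

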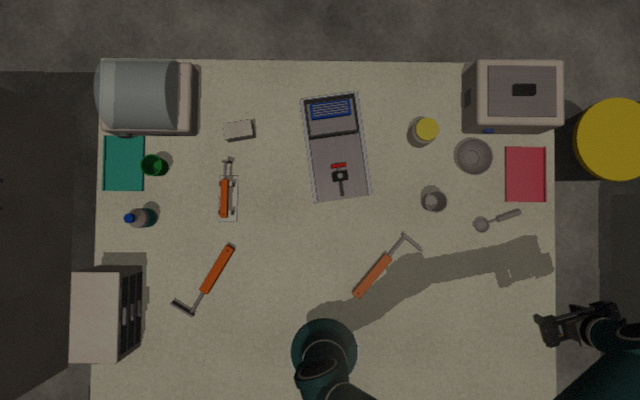

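View pics/scene1.png

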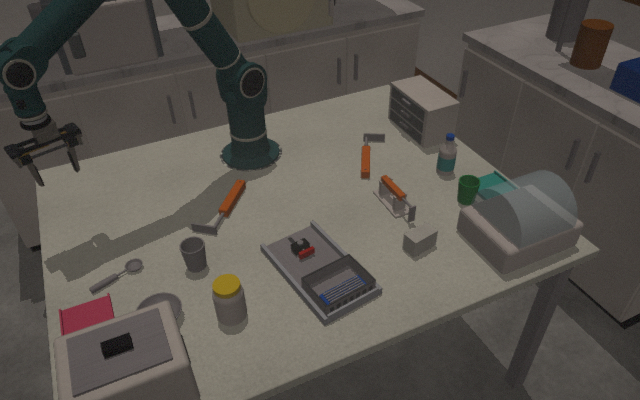

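The hook to use is the small one on the rest, with its handle at top px (224,198) and blade at (227,160). The two larger ones lying on the bench are decoys. The dock is at px (300-371, 92-203), with the red pad at (338,165) and the basket at its far end. Next I'll look closer with the wrist camera.

```bash
cat >> h.py <<'E'
def rv(a): return (R.from_euler("z",a)*R.from_euler("x",np.pi)).as_rotvec()
E
python3 - <<'E'
from h import *
np.set_printoptions(precision=1,suppress=True)
def look(n,names):
    im=save("wrist",n)
    i=viewer.camera_info("wrist"); print(n,i["t"],"campos",-np.array(i["R"]).T@i["t"])
    for nm in names: print(nm,[(round(d["confidence"],2),w("wrist",d["at"])) for d in viewer.pinpoint(nm,"wrist")])
    print(robot.observe()["t"],robot.observe()["tcp_pos"])
p=robot.observe()["tcp_pos"]
robot.movep([560,-30,350],rv(0.16)); print(robot.observe()["joints"])
print(viewer.camera_info("wrist"))
look("w1",["dock","stop_zone","basket","basket_front"])
robot.movep([490,318,300],rv(0.0)); print(robot.observe()["joints"])
look("w2",["hook_tool","hook_tip","rest"])
a=cv2.imread("pics/w1.png")
E
```

```text
[ 0.5  0.3 -0.6  1.6  0.1  1.3 -1.5]
{'camera_matrix': array([[309.7,   0. , 312. ],
       [  0. , 309.7, 199.6],
       [  0. ,   0. ,   1. ]]), 'R': array([[ 0.2, -1. , -0. ],
       [-0.9, -0.2,  0.3],
       [-0.3, -0. , -1. ]]), 't': array([-118.1,  454.4,  677. ])}
w1 [-118.1  454.4  677. ] campos [638.9 -18.8 519.9]
dock [(0.94, array([661.7, -32.6,   2.1]))]
stop_zone [(0.74, array([604.8, -39.5,  25.6])), (0.59, array([705.9, 276.7,   2. ]))]
basket [(0.72, array([751.1, -12.7,   5.5]))]
basket_front [(0.59, array([696.9, -19.4,  25.6]))]
4.2917 [560.  -30.4 349.9]
[-0.1  0.4 -0.7  1.6  0.3  1.2 -2.4]
w2 [318.3 413.2 612.4] campos [570.9 316.  470.3]
hook_tool [(0.95, array([262.1, 343.2,  18.6])), (0.59, array([487.4, 315.7,  65.6]))]
hook_tip [(0.73, array([154. , 486.2,  16.8])), (0.69, array([605.1, 317.3,   8.5])), (0.64, array([ 326.6, -306.3,   13.5]))]
rest [(0.66, array([488.9, 316.6,  -0.6])), (0.29, array([747.5, -15.1,   5.5]))]
5.8333 [490.8 316.9 300.1]
```

View pics/w1.png

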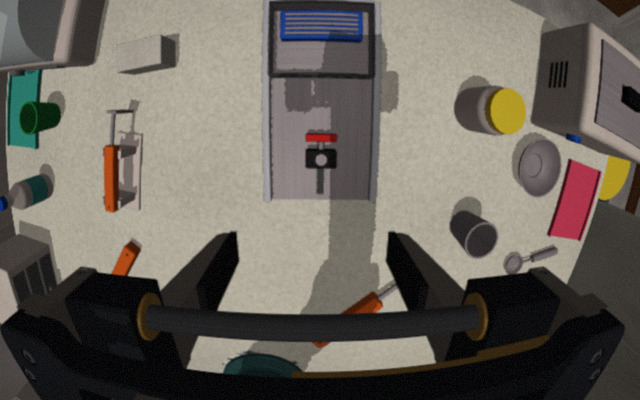

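View pics/w2.png

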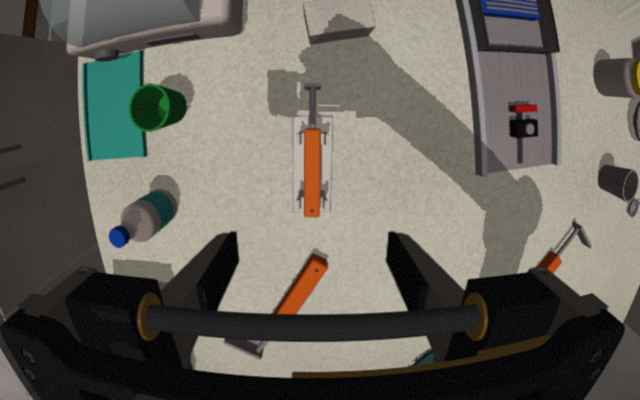

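The hook handle shows at w2 px (312,128)–(313,216), with its blade at (313,88). In w1 the dock is nearly upright, with the red pad at (321,138) and the near rim at row ~76. I'll rectify both views to metric planes.

```bash
cat >> h.py <<'E'
def rect(im,Rc,tc,K,x0,x1,y0,y1,z,s=2.0):
    # metric top view, row0 = x1, col0 = y1 ; s px/mm
    r=np.arange(int((x1-x0)*s)); c=np.arange(int((y1-y0)*s))
    X=np.stack(np.broadcast_arrays((x1-r/s)[:,None],(y1-c/s)[None,:],np.array([[float(z)]])),-1)
    c3=X@Rc.T+tc; th=np.arctan2(np.hypot(c3[...,0],c3[...,1]),c3[...,2]); n=np.hypot(c3[...,0],c3[...,1])+1e-9
    u=K[0,2]+K[0,0]*th*c3[...,0]/n; v=K[1,2]+K[1,1]*th*c3[...,1]/n
    return cv2.remap(im,u.astype(np.float32),v.astype(np.float32),cv2.INTER_LINEAR)
E
python3 - <<'E'
from h import *
np.set_printoptions(precision=3,suppress=True)
i=viewer.camera_info("wrist");K=i["camera_matrix"];Rc=np.array(i["R"]);tc=np.array(i["t"]);o=robot.observe()
Rt=R.from_rotvec(o["tcp_rot"]).as_matrix(); Rct=Rc@Rt; tct=Rc@o["tcp_pos"]+tc
R1=R.from_rotvec(rv(0.16)).as_matrix(); Rc1=Rct@R1.T; tc1=tct-Rc1@np.array([560,-30.4,349.9])
print(tc1, "vs -118.1 454.4 677.0")
tc1=np.array([-118.1,454.4,677.0]); np.savez("w1cam.npz",R=Rc1,t=tc1,K=K)
a=cv2.imread("pics/w1.png");b=cv2.imread("pics/w2.png")
A=rect(a,Rc1,tc1,K,470,740,-160,100,24); 
# hook: orange at z=72
B=rect(b,Rc,tc,K,400,640,250,380,72)
hsv=cv2.cvtColor(B,cv2.COLOR_BGR2HSV); m=((hsv[...,0]<14)&(hsv[...,1]>150)&(hsv[...,2]>80)).astype(np.uint8)
n,l,st,ce=cv2.connectedComponentsWithStats(m); k=1+st[1:,4].argmax(); ys,xs=np.where(l==k)
rr=cv2.minAreaRect(np.c_[640-ys/2,380-xs/2].astype(np.float32)); print("hook rect",rr)
A2=rect(a,Rc1,tc1,K,560,660,-90,10,33); hsv=cv2.cvtColor(A2,cv2.COLOR_BGR2HSV); m=((hsv[...,0]<10)|(hsv[...,0]>170))&(hsv[...,1]>150)&(hsv[...,2]>60)
ys,xs=np.where(m); print("pad",cv2.minAreaRect(np.c_[660-ys/2,10-xs/2].astype(np.float32)),cv2.boxPoints(cv2.minAreaRect(np.c_[660-ys/2,10-xs/2].astype(np.float32))))
A=cv2.resize(A,None,fx=1,fy=1); out=np.zeros((540,800,3),np.uint8); out[:540,:520]=A; out[:480,530:790]=B
cv2.imwrite("pics/r1.png",out)
E
```

```text
[-118.39   454.531  677.06 ] vs -118.1 454.4 677.0
hook rect ((488.2810974121094, 317.3473815917969), (22.02703094482422, 118.50694274902344), 89.650634765625)
pad ((598.8367919921875, -37.88589096069336), (12.633085250854492, 48.505645751953125), 7.765166282653809) [[589.301 -14.709]
 [595.855 -62.77 ]
 [608.372 -61.063]
 [601.819 -13.002]]
```

View pics/r1.png

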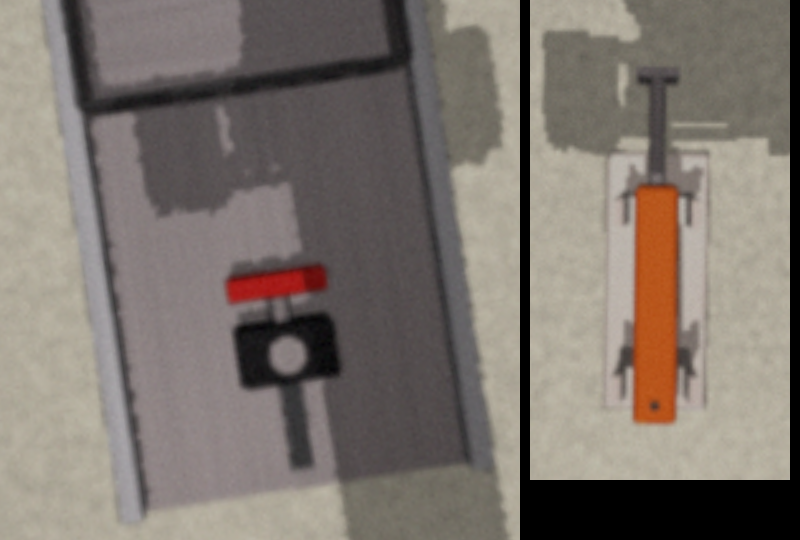

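Measurements from the rectified view:
- **Hook:** centre (488,317), yaw ≈ 0.
- **Dock:** yaw ≈ 0.15.
- **Pad face:** centre ≈ (605,-37).
- **Basket front:** ≈ (696,-22).

Next I'll grasp the hook and check the stop's height in a scene crop.

```bash
python3 - <<'E'
from h import *
np.set_printoptions(precision=3,suppress=True)
s=cv2.imread("pics/scene1.png")[210:325,240:400]; cv2.imwrite("pics/c1.png",cv2.resize(s,None,fx=5,fy=5,interpolation=cv2.INTER_CUBIC)[:575])
robot.movep([488,317.3,160],rv(0.0)); grip(0.7,50)
robot.servo_line([488,317.3,42],feed=90)
grip(0.0,52); o=robot.observe(); print(o["grip_width"]*92,o["grip_force"],o["tcp_pos"],o["tcp_rot"],o["contact_force"])
np.save("place.npy",np.r_[o["tcp_pos"],o["tcp_rot"]])
robot.servo_line([488,317.3,190],feed=90); robot.hold(.2)
o=robot.observe(); print(o["t"],o["grip_width"]*92,o["tcp_pos"],o["contact_force"],o["wrist_torque"])
save("wrist","w3")
for c in("wrist",):
  for nm in("hook_tip","hook_tool"): print(nm,[(round(d["confidence"],2),w(c,d["at"])) for d in viewer.pinpoint(nm,c)])
E
```

```text
21.55056622042377 51.982778906822205 [488.018 317.243  42.035] [3.141 0.    0.   ] [ 0.545  0.887 -0.686]
11.1917 21.677751859425157 [487.85  317.253 189.707] [-0.374  1.019 -0.951] [0.016 0.089 0.022]
hook_tip [(0.97, array([604.748, 315.267, 155.674])), (0.72, array([ 328.159, -307.518,   12.041]))]
hook_tool [(0.58, array([264.936, 345.163,  20.9  ]))]
```

View pics/c1.png

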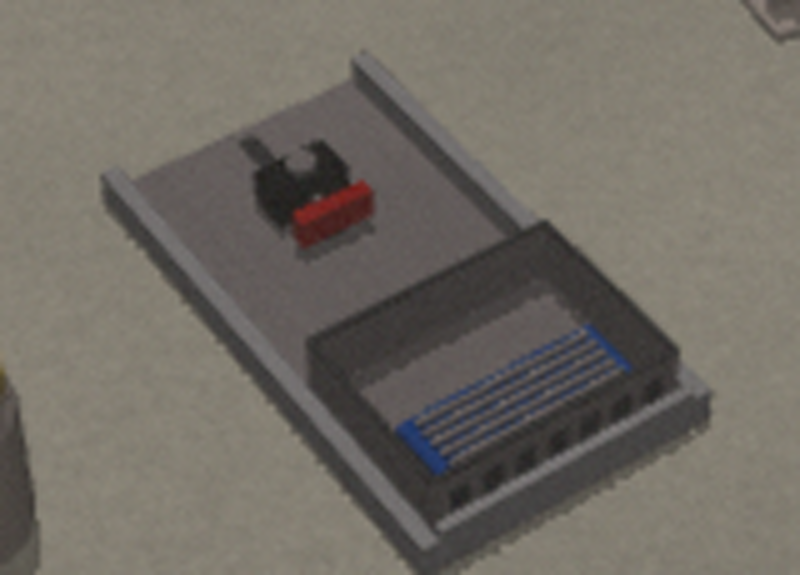

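View pics/w3.png

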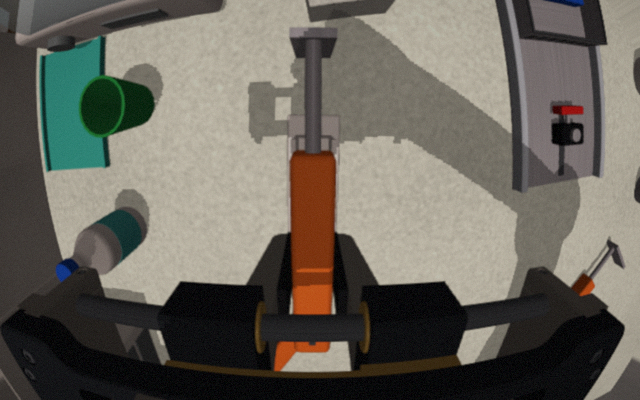

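The hook is held straight (blade at w3 px (313,42)), and the stop's knob is only slightly above its block, well under the rod. Now I'll insert the blade and find the wall.

```bash
cat >> h.py <<'E'
YAW=0.15; D=np.array([np.cos(YAW),np.sin(YAW),0]); N=np.array([-D[1],D[0],0])
def F(n=1):
    o=robot.observe(); f=o["contact_force"]; return np.array([f@D,f@N,f[2]]),o
E
python3 - <<'E'
from h import *
np.set_printoptions(precision=2,suppress=True)
front=np.array([696,-22,0.]); tip=front+D*28
p=tip-D*117.5
robot.movep([p[0],p[1],150],rv(YAW)); robot.hold(.3)
f0,o=F(); print("free",f0,o["tcp_pos"],o["t"])
for z in(100,80,70,59):
    robot.servo_line([p[0],p[1],z],feed=80); f,o=F(); print(z,f-f0)
    if abs(f-f0).max()>6: robot.servo_line([p[0],p[1],120],feed=80); raise SystemExit("contact")
robot.hold(.2); f0,o=F(); print("base",f0,o["tcp_pos"]); q=np.r_[p[:2],59.]
im=save("wrist","w4")
s=0
while s<40:
    s+=3; robot.servo_line(q-D*s,feed=40); f,o=F(); print(s,f-f0)
    if -(f-f0)[0]<-0.8 or (f-f0)[0]>0.8: break
np.savez("drag.npz",q=q,s=s,f0=f0); print(o["t"])
E
```

```text
free [ 0.73  0.67 -1.6 ] [607.54 -34.42 150.14] 13.0417
100 [-0.93 -0.88 -0.22]
80 [-0.45 -0.47 -0.33]
70 [-1.04 -0.3  -0.46]
59 [-0.41 -1.05 -0.33]
base [ 0.54  0.3  -2.13] [607.68 -35.33  59.19]
3 [-1.13 -0.06  0.77]
6 [0.13 0.04 1.06]
9 [-0.46 -0.33 -0.47]
12 [-0.11 -0.57  1.16]
15 [-0.23 -1.3   1.06]
18 [0.34 0.42 0.79]
21 [-1.17 -0.99  0.44]
24 [ 0.69 -0.36  0.47]
27 [ 0.27 -0.49  1.86]
30 [1.21 0.37 0.68]
17.525
```

View pics/w4.png

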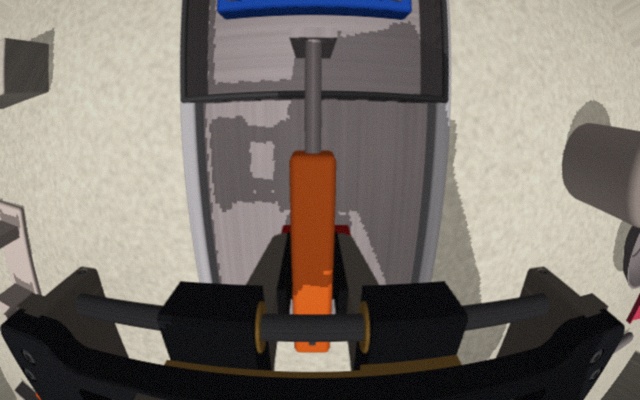

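The blade is inside the basket behind the rim (w4 px (313,45), rim at row 97). Now I'll drag, averaging the force readings because of the noise.

```bash
python3 - <<'E'
from h import *
np.set_printoptions(precision=2,suppress=True)
d=np.load("drag.npz");q=d["q"];s=float(d["s"]);f0=d["f0"]
def avg(n=8,settle=.15):
    robot.hold(settle); a=[]
    for _ in range(n): robot.hold(.02); a.append(F()[0])
    return np.mean(a,0)-f0
while s<100:
    s+=10; robot.servo_line(q-D*s,feed=40); f,o=F(); print(s,f-f0)
    if (f-f0)[0]>7: break
print("rest",avg())
while s<125:
    s+=1.5; robot.servo_line(q-D*s,feed=15); f=avg(); print(s,f)
    if f[0]>4: break
np.savez("drag.npz",q=q,s=s,f0=f0); o=robot.observe(); print(o["t"],o["tcp_pos"],o["grip_width"]*92)
E
```

```text
40.0 [-0.74 -1.11  0.28]
50.0 [-0.46 -0.22  1.02]
60.0 [-0.62 -0.82  0.01]
70.0 [ 0.7  -0.6   1.22]
80.0 [ 0.11 -0.49  0.95]
90.0 [-1.15 -0.31  0.47]
100.0 [ 0.24 -0.7   0.33]
rest [-0.48 -0.49  0.65]
101.5 [ 1.   -0.21 -0.1 ]
103.0 [ 0.86 -0.33  0.05]
104.5 [0.72 0.1  0.46]
106.0 [ 0.62 -0.5   0.53]
107.5 [ 0.85 -0.05  1.02]
109.0 [ 0.64 -0.17  0.31]
110.5 [ 0.99 -0.31  0.69]
112.0 [ 0.86 -0.44  0.8 ]
113.5 [ 0.51 -0.05  0.85]
115.0 [ 1.03 -0.26  0.34]
116.5 [ 3.01 -0.29 -0.88]
118.0 [ 4.46 -0.59 -1.69]
27.0083 [491.33 -52.93  59.11] 21.52350168702542
```

```bash
python3 - <<'E'
from h import *
np.set_printoptions(precision=2,suppress=True)
d=np.load("drag.npz");q=d["q"];s=float(d["s"]);f0=d["f0"]
def avg(n=8,settle=.15):
    robot.hold(settle); a=[]
    for _ in range(n): robot.hold(.02); a.append(F()[0])
    return np.mean(a,0)-f0
while s<132:
    s+=1; robot.servo_line(q-D*s,feed=15); f=avg(); print(s,f)
    if f[0]>8.6: break
robot.hold(.5); print(avg())
np.savez("drag.npz",q=q,s=s,f0=f0); o=robot.observe(); print(o["t"],o["tcp_pos"],o["grip_width"]*92)
save("wrist","w5")
E
```

```text
119.0 [ 5.45 -0.5  -2.35]
120.0 [ 6.36 -0.99 -4.19]
121.0 [ 7.72 -0.7  -4.98]
122.0 [ 9.22 -0.76 -5.84]
[ 9.32 -0.87 -6.05]
29.925 [489.1  -53.28  59.3 ] 21.5004007721614
```

View pics/w5.png

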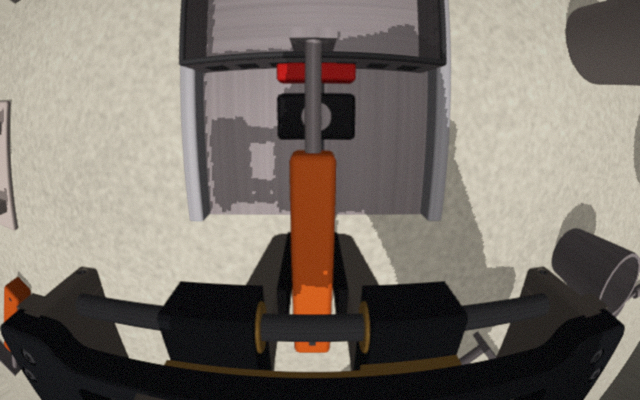

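The basket is against the pad (red pad at w5 px (316,73) touching the near wall), pulling about 9 N. The hook also carries about 6 N of vertical friction load on the wall, so I'll lower it slightly to relieve that, then unhook.

```bash
python3 - <<'E'
from h import *
np.set_printoptions(precision=2,suppress=True)
d=np.load("drag.npz");q=d["q"];s=float(d["s"]);f0=d["f0"]
def avg(n=8,settle=.15):
    robot.hold(settle); a=[]
    for _ in range(n): robot.hold(.02); a.append(F()[0])
    return np.mean(a,0)-f0
z=59.
while z>55:
    z-=.5; p=q-D*s; p[2]=z; robot.servo_line(p,feed=15); f=avg(); print(z,f)
    if f[2]>-1: break
np.savez("drag.npz",q=q,s=s,f0=f0,z=z); o=robot.observe(); print(o["t"],o["tcp_pos"])
E
```

```text
58.5 [ 8.93 -1.04 -4.76]
58.0 [ 8.28 -0.98 -2.82]
57.5 [ 7.82 -0.63 -1.36]
57.0 [ 6.66 -0.27  0.6 ]
32.1083 [489.47 -53.2   57.97]
```

```bash
python3 - <<'E'
from h import *
np.set_printoptions(precision=2,suppress=True)
d=np.load("drag.npz");q=d["q"];s=float(d["s"]);f0=d["f0"];z=float(d["z"])
def avg(n=8,settle=.15):
    robot.hold(settle); a=[]
    for _ in range(n): robot.hold(.02); a.append(F()[0])
    return np.mean(a,0)-f0
def go(s,z,feed): 
    p=q-D*s; p[2]=z; robot.servo_line(p,feed=feed)
s+=1.5; go(s,z-.7,10); print("press",avg(12))
robot.hold(.3)
for k in range(7):
    s-=1.5; z-=.0; go(s,z-.7,10); print(s,avg(5,.05))
go(s-14,z,40); print("free",avg())
s-=14
print(robot.observe()["t"]); save("wrist","w6")
np.savez("drag.npz",q=q,s=s,f0=f0,z=z)
E
```

```text
press [ 8.61 -0.53  0.12]
122.0 [ 5.19 -0.24  2.66]
120.5 [ 5.18 -0.61  3.02]
119.0 [ 4.39 -0.35  2.62]
117.5 [ 2.75 -0.42  1.54]
116.0 [ 0.52 -0.65  0.47]
114.5 [-0.27 -0.6   0.41]
113.0 [-0.47 -0.68  0.61]
free [-0.49 -0.1   0.2 ]
36.8917
```

View pics/w6.png

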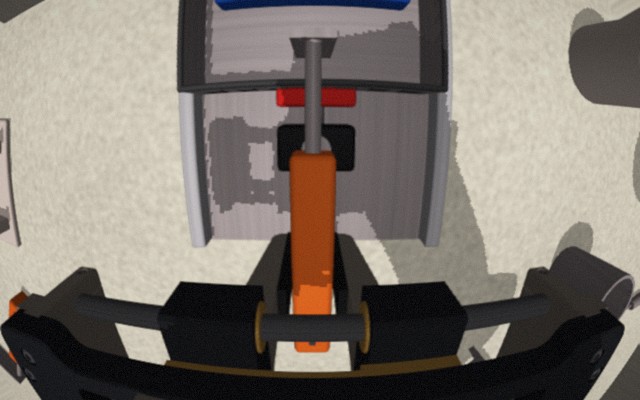

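The basket stays against the pad, with the near wall and red pad meeting at w6 px (316,92). The blade is free, at the same pixels as before, so the hook didn't slip. Now I'll return it.

```bash
python3 - <<'E'
from h import *
np.set_printoptions(precision=2,suppress=True)
d=np.load("drag.npz");q=d["q"];s=float(d["s"]);pl=np.load("place.npy")
p=q-D*s; p[2]=190; robot.servo_line(p,feed=90)
x,y=488.0,317.3
robot.movep([x,y,190],rv(0.0)); robot.hold(.2); f0=F()[1]["contact_force"]
print("tip",[(round(k["confidence"],2),w("wrist",k["at"])) for k in (save("wrist","w7") is not None and viewer.pinpoint("hook_tip","wrist"))])
robot.servo_line([x,y,60],feed=80)
for z in(52,48,45,43.5,42.5,42):
    robot.servo_line([x,y,z],feed=30); o=robot.observe(); f=o["contact_force"]-f0; print(z,f,o["tcp_pos"])
    if abs(f).max()>7: break
robot.hold(.2); grip(0.45); robot.hold(.3)
robot.servo_line([x,y,170],feed=90); robot.movep([460,200,330],rv(0.0)); robot.hold(.3)
for c in("top","wrist"):
    save(c,c+"8")
    for nm in("hook_tool","hook_tip","basket_front","stop_zone"): print(c,nm,[(round(k["confidence"],2),w(c,k["at"])) for k in viewer.pinpoint(nm,c)])
print(robot.observe()["t"])
E
```

```text
tip [(0.83, array([ 327.77, -307.12,   14.77])), (0.81, array([609.6 , 313.75, 155.9 ]))]
52 [0.52 0.23 0.51] [487.8  317.2   51.68]
48 [0.29 0.91 0.21] [487.88 317.19  47.76]
45 [ 0.32  0.8  -0.81] [487.87 317.19  44.8 ]
43.5 [0.54 0.99 0.14] [487.97 317.24  43.42]
42.5 [-0.65  0.33  0.72] [487.99 317.28  42.46]
42 [0.95 0.38 1.09] [488.03 317.35  42.03]
top hook_tool [(0.81, array([262.18, 348.36,  17.28])), (0.65, array([ 244.7 , -146.99,   14.26]))]
top hook_tip [(0.87, array([152.44, 489.89,  16.99])), (0.87, array([ 329.08, -310.61,   17.16])), (0.47, array([609.31, 319.7 ,  10.85]))]
top basket_front [(0.59, array([604.04, -39.64,  32.34]))]
top stop_zone [(0.59, array([609.34, -40.91,  19.13]))]
wrist hook_tool [(0.97, array([489.29, 317.34,  63.87])), (0.9, array([ 248.84, -153.65,   12.02])), (0.64, array([263.28, 346.92,  18.26]))]
wrist hook_tip [(0.91, array([ 325.1 , -306.57,   15.37])), (0.55, array([604.41, 312.42,   8.37]))]
wrist basket_front [(0.58, array([604.43, -34.34,  27.8 ]))]
wrist stop_zone [(0.67, array([ 700.44, -303.26,    0.03])), (0.58, array([604.99, -35.66,  26.19])), (0.25, array([585.32, 538.88,  -0.25]))]
47.8833
```

View pics/wrist8.png

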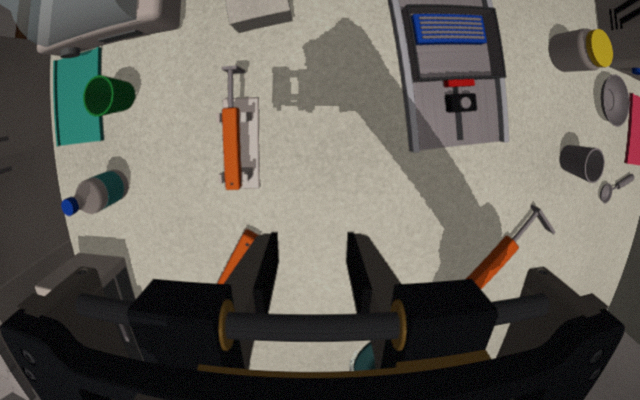

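The hook is back in its rest (handle at px (232,148)), the basket stands against the pad (px (460,82)), and the bystanders haven't moved.

```bash
python3 -c "
from h import *
print(robot.job_done())"
```

```text
the job is handed in; nothing more can be done
None
```

I dragged the basket onto the sprung pad with about 9 N peak pull on the hook, unhooked it and left it resting against the pad, put the hook back in its rest, and handed the job in at about 48 s; the verdict was not shown.

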